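# Wind a tart up out of its tin

### The job

Fit the loose crank onto the square shaft of the tart lifter and wind it two full turns clockwise (seen from above), so that the tart comes up through its tin ring on its loose base. Then take the tart by its sides and set it down upright near the middle of the marble board, leaving the crank on the shaft and the other things on the counter undisturbed.

Things in the scene. Friction and masses are not known exactly. Their poses are not given: they have to be found in the camera images.
- crank_hub (a point): Centre (half-way up, 18 mm over the underside) of the hub of the loose steel crank, lying flat on the counter, knob up. Hub 30 x 30 mm, 36 mm high, flat sides; a 14 mm square socket, 24 mm deep, opens in the middle of its underside. +x points along the arm (18 mm wide, 10 mm thick, at the bottom) to the knob, whose axis is 70 mm from the hub's; z up. 0.30 kg, centre of mass 13 mm towards the knob.
- crank_knob (a point): Centre of the crank's black upright round knob, 22 mm diameter and 36 mm high, which spins freely on its spindle; when the crank lies flat this point is 31 mm higher than crank_hub; the knob's underside is 31 mm above the crank's underside (the hub's top is 36 mm above it). Winding takes about 1 N there; held too lightly the round knob slips out of the fingers.
- shaft_top (a point): Tip of the lifter's upright 12 mm square shaft; turns with it, x and y square to its flats, z up. The shaft stands 21 mm above its round collar (38 mm wide at the top), the upper 6 mm tapering to a 7 mm tip. The crank fits in any quarter turn and is home when its underside rests on the collar (crank_hub 3 mm below this point). Friction about 0.06 N m; stays where left.
- winder (a joint): Angle of the shaft in rad, growing as it is turned clockwise seen from above; starts between 0 and 0.7, stop at 15.5. Each rad lifts the tart by 2 mm (2 turns = 25 mm, the first millimetre is idle).
- tin_rim (a point): Centre of the top of the tin ring (77 mm outer diameter, 3 mm walls, 20 mm high), 60 mm above the counter, fixed on the lifter's case 150 mm from the shaft. Its frame is the case's: +y points from the shaft to the ring, z up. The fixed grey case is 100 mm (x) by 250 mm (y), 40 mm high.
- tart_mid (a point): Centre (half-way up) of the rigid round tart with its loose metal base, 22 mm high in all: base 60 mm diameter, 4 mm thick; crust 56 to 58 mm diameter, 18 mm high. Starts sunk in the tin ring, its top 2 mm above the rim; after two turns its base stands about 4 mm above the rim. z is up when upright. About 0.12 kg.
- board_top (a point): Centre of the upper face of the loose marble board, 150 x 150 mm, 12 mm thick, flat on the counter.
- leveller: Bystander: round coffee leveller with black collar, 63 mm diameter, 36 mm high, origin under its centre.
- dosing_cup: Bystander: small open steel cup, 58 mm diameter, 50 mm high, origin under its centre.
- grinder_brush: Bystander: wooden brush lying flat, 141 x 20 mm, 16 mm high, origin under its centre.
- tart: The same tart; origin under the centre of its base, 11 mm below tart_mid.
There are look-alikes about, which are no part of the job. What is shaped like the part that bears crank_hub but blue is not meant. Leave any turquoise look-alike of the tart alone.

How it is judged (in metres and radians):
On the way, in this order (a step that is already met when the one before it is completed fails the run):
1. the crank is home on the square shaft (horizontal distance between crank_hub and shaft_top below 0.005 m and z of crank_hub in the frame of shaft_top below 0.002 m), for 0.2 s.
2. with the crank on it, the shaft has been wound clockwise to 11.9 rad or more (all of step 1 and value of joint winder above 11.9 rad), for 0.2 s.
At the end, for the whole second after the job is handed in: The tart with its base stands upright (within 0.15 rad) and still on the marble board, its centre within 45 mm of the board's; the crank is still home on the shaft (hub within 5 mm of the axis and of its seat), which stands at 11.5 rad or more (all of step 1 and horizontal distance between tart_mid and board_top below 0.045 m and z of tart_mid in the frame of board_top between 0.008 and 0.015 m and angle between tart_mid's own z axis and vertical below 0.15 rad and linear speed of tart below 0.02 m/s and value of joint winder above 11.5 rad); the robot touches nothing.
It fails at once if the tart is tipped over (more than 0.6 rad) (angle between tart_mid's own z axis and vertical above 0.6 rad).
It fails at once if the leveller, the dosing cup or the brush is moved by more than 30 mm (distance of any of leveller, dosing_cup, grinder_brush from where it was at the start of the episode above 0.03 m).
It also fails if it takes over 72 s, if anything falls off the work surface, if the arm or the gripper's body presses on something with over 40 N, if the wrist force passes 120 N, or if a joint passes its speed limit or range.

### The arm

A 6-joint arm with a two-finger parallel gripper is mounted at the origin on a cart in front of the work surface, level with it; the furniture and walls round the work are solid. World frame = base frame: x ahead of the robot, y to its left, z up, the work surface at z = 0. Lengths are in mm, angles in rad, forces in N, time in s.
With the tool pointing down it reaches from about 400 to 925 mm from the base axis. Payload 12.5 kg.
Tool frame: the origin (TCP) lies at the very end of the fingers, on their centre line; the grasp point (between the pads) lies robot.pinch_z behind it (robot.pinch_z is the distance from the TCP to the grasp point, in mm); z points along the fingers, y is the line along which they close (so a half turn about z gives the same grasp; the last joint's range is limited). The gripper opens to 95 mm and grips with 3 to 60 N. Pads are 20 mm wide; open, the fingers measure 119 mm over their backs; the gripper's body (75 mm by 180 mm) begins 59 mm behind the grasp point.
Start: joints at [1.007, 0.491, 1.559, -0, 1.092, -0.106], TCP at [276.222, 560.668, 214.661] pointing down, gripper open.
Joint ranges: [-3.1, 3.1], [-0.84, 2.19], [0.05, 2.79], [-1.13, 4.28], [0.06, 2.93], [-2.69, 2.69]. Speed limits (rad/s): [2.22, 2.22, 2.79, 3.14, 3.14, 3.14].

### API

Orientations are given as a unit quaternion [w, x, y, z].
In Python, from workcell import robot gives the robot as it stands.
- The arm moves only by the tool drive_tool, never from a script. Its argument "series" is a list of rows, each a list of 2 entries, a list of its own where there are three numbers: the shift along the world's x, y, z in mm, then the turn, a rotation vector about the world's x, y, z in rad. In form: [[[dx, dy, dz], [wx, wy, wz]], ...]. A call has 1 to 20 rows; each row shifts and turns the commanded pose from where the row before left it; what a row does not reach is not made up. A row lasts 1/8 s, in which the tool goes at most 62.5 mm and 10.7 degrees, less where a joint would pass 70% of its speed; a pose out of reach is approached as far as the arm can. A call is refused whole if a number of a shift passes 62.5 or a number of a turn 0.188, either way. A call with a gripper value outside its range is refused whole. "grip" is the opening, from 0 (shut) to 1 (fully open), set as the call begins (left out, the last holds). The fingers move at their own pace and stop on an object; "newtons" is the grip in N (left out, the last holds). Time passes only in rows, so rows that do not move let the fingers close. It gives the time, the measured TCP pose, the force, the opening and the grip force at its end, in the units of the state.
- robot.read_state(): the state, without advancing time (a new reading comes with each control period).
- robot.capture(name): name is "side" or "top" or "wrist"; returns a dict with "color" (420x560x3 uint8, red, green, blue), "z_map" (420x560 float32, mm along the optical axis (not along the pixel's ray), 0 where there is no reading), "K" (3x3 intrinsics, pixels), "k1" (the pictures are not rectified: a ray, as slopes to the right and down, at radius r is drawn at 1 + k1 r^2 times it, then the intrinsics apply), "rvec" (rotation vector, rad) and "tvec" (3), from world to camera coordinates, as OpenCV has them. Camera axes: x right, y down, z forward; pixel columns grow to the right and rows downward; lengths in mm; the calibration is good to about 2 mm. A picture is of the moment at which its call begins.
- robot.sign_off(): hands the job in; it is judged then, once.
The state is a dict: "time": time; "q": joint angles; "dq": joint speeds; "tau": joint torques, N m; "eef_pos": TCP position; "eef_rot": TCP orientation; "force": force on the tool from outside, world axes, zero at the start; "moment": the same for the moment, N m; "finger_gap": finger opening in mm; "finger_force": force on a finger pad.
Only numpy, scipy, OpenCV 4.12 (cv2) and the standard library are available. Lean on these libraries where they do the work, as an engineer would, in place of code of your own. Each camera call takes 0.05 s, during which the arm holds its last target. There are 200 camera calls.

## Working session

There is one attempt and no reset: what is moved stays moved. The work goes in short steps, Python scripts to look and compute and a tool call to move; the robot and the scene stay as the last step left them, time stands still between calls to the robot, and variables do not carry over. Pictures are saved under pics/ and viewed, at most 10 in all, crops included, and the job is handed in when it is done.

Besides the shell and the picture viewer there is one more tool, called after "Request:" as name(argument=value, ...), one argument or row to a line, values as JSON. drive_tool: Moves the arm, as the interface text tells. Its arguments: {"type":"object","properties":{"series":{"type":"array"},"grip":{"type":"number"},"newtons":{"type":"number"}},"required":["series"]}

```bash
mkdir -p pics; cat > h.py <<'E'
import numpy as np, cv2
from workcell import robot
def cap(n):
    c=robot.capture(n); c['R']=cv2.Rodrigues(np.array(c['rvec'],float))[0]; c['t']=np.array(c['tvec'],float).ravel(); c['K']=np.array(c['K']); return c
def ray(c,uv):
    uv=np.atleast_2d(np.array(uv,float)); K=c['K']
    d=np.stack([(uv[:,0]-K[0,2])/K[0,0],(uv[:,1]-K[1,2])/K[1,1]],1); s=d.copy()
    for _ in range(20): s=d/(1+c['k1']*(s**2).sum(1,keepdims=True))
    r=np.c_[s,np.ones(len(s))]
    return -c['R'].T@c['t'], r@c['R'], s
def onz(c,uv,z):
    o,d,_=ray(c,uv); return o+d*((z-o[2])/d[:,2])[:,None]
def cloud(c):
    h,w=c['z_map'].shape; g=np.stack(np.meshgrid(np.arange(w),np.arange(h)),-1).reshape(-1,2)
    o,d,_=ray(c,g); P=o+d*c['z_map'].reshape(-1,1); P[c['z_map'].ravel()==0]=np.nan
    return P.reshape(h,w,3)
def save(c,n,box=None,s=1):
    im=c['color'][...,::-1]
    if box: im=im[box[1]:box[3],box[0]:box[2]]
    cv2.imwrite('pics/'+n,cv2.resize(im,None,fx=s,fy=s,interpolation=cv2.INTER_CUBIC))
def proj(c,P):
    p=np.atleast_2d(P)@c['R'].T+c['t']; s=p[:,:2]/p[:,2:]; s=s*(1+c['k1']*(s**2).sum(1,keepdims=True)); return s*[c['K'][0,0],c['K'][1,1]]+c['K'][:2,2]
E
python3 - <<'E'
from h import *
import pickle
print(robot.pinch_z, robot.read_state())
for n in ['side','top','wrist']:
    c=cap(n); pickle.dump(c,open(n+'0.pkl','wb')); save(c,n+'0.png',s=1.4 if n=='top' else 1); print(n,c['k1'],c['K'].ravel(),-c['R'].T@c['t'],c['R'][2])
E
```

```text
18.8 {'time': 0.0, 'q': array([ 1.00738735e+00,  4.91542487e-01,  1.55946172e+00, -2.88604893e-06,
        1.09166860e+00, -1.05586191e-01]), 'dq': array([ 0.00075867, -0.00044277,  0.00027858, -0.0015304 ,  0.00058758,
        0.00066617]), 'tau': array([ 7.56976715e-04, -6.12636995e+01, -2.58191568e+01,  6.92080893e-02,
        4.81750583e-02, -1.70724948e-04]), 'eef_pos': array([276.09012139, 560.44337337, 214.06812303]), 'eef_rot': array([-1.76095133e-04,  2.26916769e-01,  9.73914005e-01, -5.10563620e-04]), 'force': array([ 0.25705568, -1.15046161, -0.09300622]), 'moment': array([-0.049374  ,  0.01489305,  0.09073662]), 'finger_force': 0.0, 'finger_gap': 95.00293495751205}
side 0.06626644906243964 [522.66751299   0.         279.9874396    0.         522.66751299
 217.48297691   0.           0.           1.        ] [  242.23973448 -1339.69714603   755.87654796] [ 0.2131684   0.87007622 -0.44443965]
top 0.011264179463366686 [467.69829936   0.         274.94693624   0.         467.69829936
 208.59985911   0.           0.           1.        ] [ 342.94437842  -36.54582024 1308.39077074] [ 0.18128159  0.00554026 -0.98341562]
wrist -0.088741824220571 [363.86210217   0.         278.1149471    0.         363.86210217
 211.46550883   0.           0.           1.        ] [211.29636002 591.13738706 385.66867088] [ 0.23353517 -0.11687434 -0.96529877]
```

View pics/top0.png

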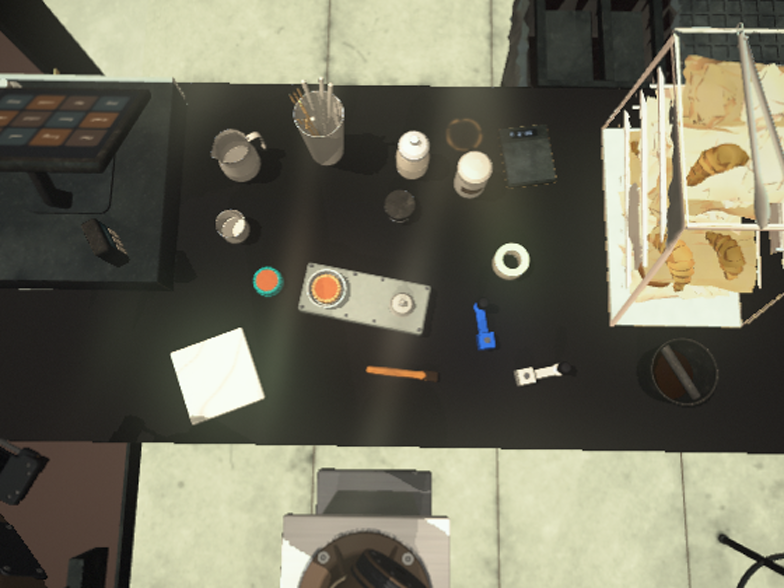

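View pics/side0.png

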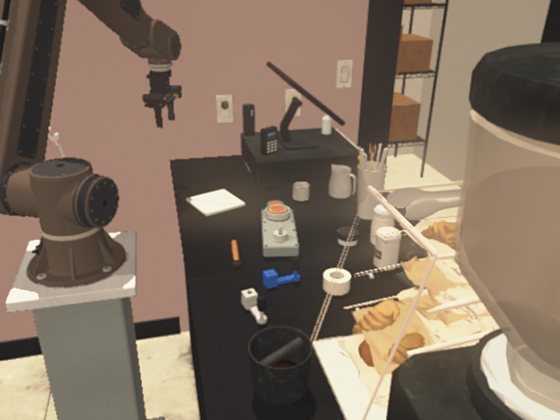

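The steel crank's hub is at about (525,376) in the enlarged top view, with its knob at (566,369). The blue crank at (486,341) is the look-alike. The tart in its tin is at (326,288) and the turquoise copy is at (267,281). The shaft is at (402,303) and the board at (218,375). I'll measure these and make one crop to confirm.

```bash
python3 - <<'E'
from h import *
import pickle
c=pickle.load(open('top0.pkl','rb')); im=c['color']; hsv=cv2.cvtColor(im,cv2.COLOR_RGB2HSV); P=cloud(c)
def cc(mask,z,box,name,minA=20):
    m=np.zeros_like(mask); x0,y0,x1,y1=box; m[y0:y1,x0:x1]=mask[y0:y1,x0:x1]
    for k in cv2.findContours(m,cv2.RETR_EXTERNAL,cv2.CHAIN_APPROX_NONE)[0]:
        if cv2.contourArea(k)<minA: continue
        pts=onz(c,k[:,0],z)[:,:2].astype(np.float32)
        r=cv2.minAreaRect(pts); print(name,z,np.round(r[0],1),np.round(r[1],1),round(r[2],1),'circ',np.round(cv2.minEnclosingCircle(pts)[0],1),np.round(cv2.minEnclosingCircle(pts)[1],1),'px',k[:,0].mean(0).round())
S,V,H=hsv[...,1],hsv[...,2],hsv[...,0]
br=((V>110)).astype(np.uint8)*255
cc(br,12,(110,225,200,310),'board')
cc(((S<60)&(V>60)).astype(np.uint8)*255,10,(360,250,415,285),'crank')
cc(((S<60)&(V>70)).astype(np.uint8)*255,40,(205,180,315,245),'case')
cc(((H<20)&(S>120)&(V>80)).astype(np.uint8)*255,62,(215,190,255,225),'tart')
cc(((S>100)&(V>40)).astype(np.uint8)*255,8,(255,255,320,280),'brush')
# heights
for n,b in dict(crank=(360,250,415,285),shaft=(278,205,298,228),tart=(225,195,243,217)).items():
    q=P[b[1]:b[3],b[0]:b[2]].reshape(-1,3); print(n,np.nanpercentile(q[:,2],[2,50,90,98,100]).round(1))
    hi=q[q[:,2]>np.nanpercentile(q[:,2],97)]; print(np.median(hi,0).round(1))
a=cv2.resize(im[245:290,355:420],None,fx=8,fy=8,interpolation=cv2.INTER_CUBIC); b=cv2.resize(im[180:245,205:318],None,fx=6,fy=6,interpolation=cv2.INTER_CUBIC)[:390,:680]
o=np.zeros((380,800,3),np.uint8)
cv2.imwrite('pics/crops.png',np.vstack([cv2.resize(im[180:245,205:315],(500,295),interpolation=cv2.INTER_CUBIC),cv2.resize(im[245:290,355:430],(500,300),interpolation=cv2.INTER_CUBIC)])[...,::-1])
E
```

```text
board 12 [410.6 298.9] [151.3 150.6] 21.3 circ [410.9 299.2] 103.3 px [155. 268.]
crank 10 [ 424.5 -331.6] [33. 93.] 12.2 circ [ 424.5 -332.1] 47.6 px [383. 267.]
case 40 [535.4 157.7] [119.1   8.3] 2.5 circ [535.4 157.7] 59.7 px [206. 222.]
case 40 [562.3  12.4] [250.8 146.2] 79.6 circ [566.4  12.5] 132.6 px [261. 214.]
tart 62 [578.8  85.1] [52.7 53.7] 47.1 circ [578.4  85.1] 27.9 px [233. 205.]
brush 8 [421.4 -62.7] [139.8  18.1] 84.9 circ [417.8 -62.4] 70.1 px [288. 266.]
crank [-5.3  0.6 31.4 64.1 71.1]
[ 434.1 -371.2   66. ]
shaft [35.3 44.  60.  75.1 83.3]
[551.7 -60.7  77.5]
tart [38.3 61.1 64.9 67.  69.7]
[575.6  82.9  67.5]
```

View pics/crops.png

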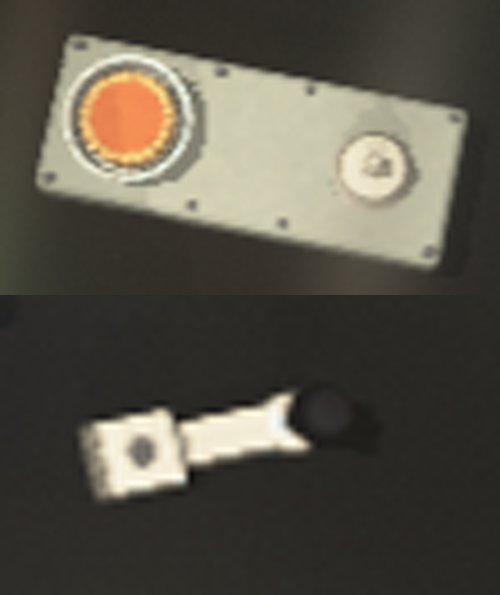

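The crop confirms the plain steel crank, with its hub at (135,455) and arm and knob pointing right. The lifter's shaft stands on its collar at (375,165), and the orange tart is in the ring. Next I'll bring the wrist camera over the shaft.

Request:
drive_tool(
  series=[
    [[10,-24,0],[0,0,-0.06]],
    [[20,-46,-2],[0,0,-0.064]],
    [[20,-46,-2],[0,0,-0.064]],
    [[20,-46,-2],[0,0,-0.064]],
    [[20,-46,-2],[0,0,-0.064]],
    [[20,-46,-2],[0,0,-0.064]],
    [[20,-46,-2],[0,0,-0.064]],
    [[20,-46,-2],[0,0,-0.064]],
    [[20,-46,-2],[0,0,-0.064]],
    [[20,-46,-2],[0,0,-0.064]],
    [[20,-46,-2],[0,0,-0.064]],
    [[20,-46,-2],[0,0,-0.064]],
    [[20,-46,-2],[0,0,-0.064]],
    [[20,-46,-2],[0,0,-0.064]],
    [[12,-24,0],[0,0,-0.008]],
    [[0,0,0],[0,0,0]],
    [[0,0,0],[0,0,0]],
  ],
  grip=1,
)

```text
time: 2.28
eef_pos: [557.7, -84.3, 188.6]
eef_rot: [-0.0, 0.627, 0.779, -0.0]
force: [0.5, -0.1, 0.7]
finger_gap: 95.1
finger_force: 0.0
```

```bash
python3 - <<'E'
from h import *
import pickle
s=robot.read_state();print(s['time'],s['eef_pos'],s['eef_rot'],s['q'])
c=cap('wrist'); pickle.dump(c,open('w1.pkl','wb')); print(proj(c,[551,-58,70]))
save(c,'w1.png',s=1.4)
E
```

```text
2.275 [557.72341353 -84.31954213 188.57292741] [-3.45235411e-04  6.27487084e-01  7.78626894e-01 -3.00130526e-05] [-2.67254781e-01  4.33477158e-01  1.74097203e+00  2.68172792e-04
  9.67800417e-01 -4.81559910e-01]
[[276.45012195 170.07103756]]
```

View pics/w1.png

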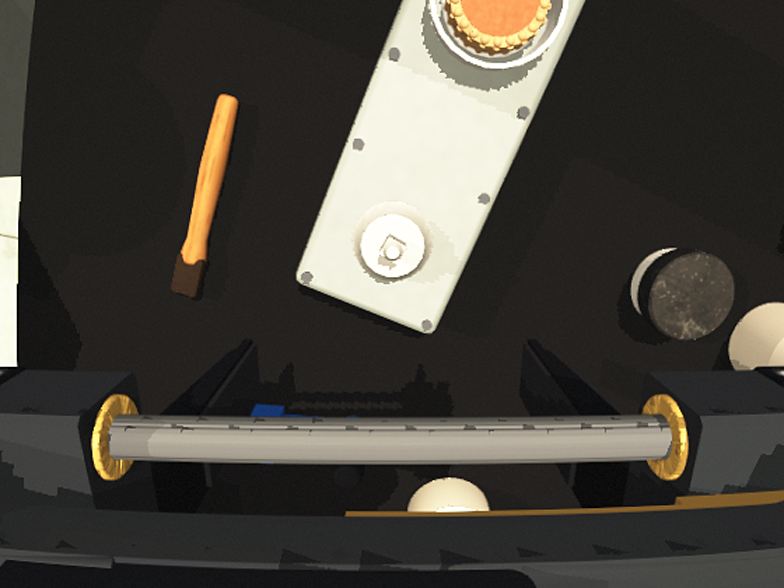

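The wrist view shows the collar and shaft at (393,245), with the brush at the left and the leveller at the right, all clear of the arm. I'll enlarge the shaft and compute its position.

```bash
python3 - <<'E'
from h import *
import pickle
c=pickle.load(open('w1.pkl','rb')); P=cloud(c)
q=P[145:205,250:310].reshape(-1,3)
print(np.histogram(q[:,2],bins=np.arange(30,100,3)))
t=q[(q[:,2]>52)&(q[:,2]<66)]; r=cv2.minEnclosingCircle(t[:,:2].astype(np.float32)); print('collar',r, np.median(t,0))
t=q[q[:,2]>72]; print(len(t),np.median(t,0), t.max(0),t.min(0))
# case outline, tart
m=((P[...,2]>36)&(P[...,2]<44)).astype(np.uint8); 
k=P[(P[...,2]>66)&(P[...,2]<85)]; 
im=c['color'][150:200,255:305]; g=cv2.cvtColor(im,cv2.COLOR_RGB2GRAY); g=cv2.normalize(g.astype(np.float32).clip(120,255),None,0,255,cv2.NORM_MINMAX).astype(np.uint8)
cv2.imwrite('pics/sh.png',np.hstack([cv2.resize(x,(400,400),interpolation=cv2.INTER_CUBIC) for x in (im[...,::-1],cv2.merge([g]*3))]))
E
```

```text
(array([   0,    0,    0,  841,  504,  286,   95,   97,  107, 1076,  312,
         11,    9,   12,   60,   69,   88,   13,    0,    0,    0,    0,
          0]), array([30, 33, 36, 39, 42, 45, 48, 51, 54, 57, 60, 63, 66, 69, 72, 75, 78,
       81, 84, 87, 90, 93, 96, 99]))
collar ((555.1883544921875, -63.199344635009766), 20.893413543701172) [554.58877464 -60.20674707  59.32771939]
230 [555.19339511 -62.30614799  77.08497852] [562.52238585 -56.10984903  81.84805679] [548.31516002 -70.7267316   72.13157899]
```

View pics/sh.png

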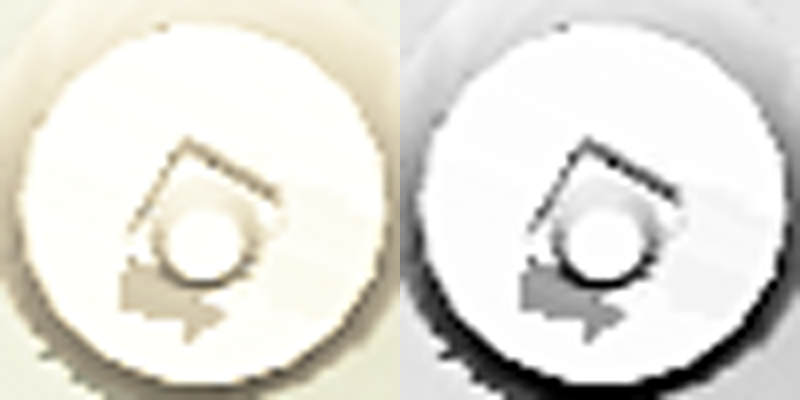

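The crop shows the collar disc centred at about (205,205), the tip at (205,240) and a corner of the square at (185,140). Its edges run to (130,230) and (280,195).

```bash
python3 - <<'E'
from h import *
import pickle
c=pickle.load(open('w1.pkl','rb'))
f=lambda x,y:(255+(x+.5)/8-.5,150+(y+.5)/8-.5)
for z in (59,74.5):
    p=onz(c,[f(185,140),f(130,230),f(280,195)],z)[:,:2]; print(z,p.round(1)); 
    for k in (1,2):
        d=p[k]-p[0]; print(np.hypot(*d),np.degrees(np.arctan2(d[1],d[0])))
for z in (78,80,82): print('tip',onz(c,f(203,240),z))
g=cv2.cvtColor(c['color'],cv2.COLOR_RGB2GRAY)
m=(g[140:212,245:317]>215).astype(np.uint8); n,l,s,ct=cv2.connectedComponentsWithStats(m); i=1+np.argmax(s[1:,4]); k=max(cv2.findContours((l==i).astype(np.uint8),0,1)[0],key=cv2.contourArea)[:,0]+[245,140]
p=onz(c,k,59)[:,:2].astype(np.float32); print(cv2.minEnclosingCircle(p),cv2.fitEllipse(p))
p=onz(c,[f(205,25),f(205,387),f(22,205),f(387,205)],59); print(p.round(1),p.mean(0))
# tart/ring from wrist partially; case edges
P=cloud(c); o=(c['color'][...,0].astype(int)-c['color'][...,2]>90)&(P[...,1]>20)&(P[...,2]>50); q=P[o]; print('tart',np.median(q,0),q.min(0),q.max(0))
print(proj(c,[418,-297,36]))
E
```

```text
59 [[551.8 -57. ]
 [548.1 -67.4]
 [562.7 -60.5]]
11.08324371710746 -109.07868140275554
11.468176759841176 -17.94955906329565
74.5 [[551.3 -54.8]
 [547.9 -64.7]
 [561.7 -58.1]]
10.512790791743729 -109.0786814027554
10.8779113873364 -17.949559063295656
tip [[555.04402864 -63.55796213  78.        ]]
tip [[554.96026661 -63.21054495  80.        ]]
tip [[554.87650457 -62.86312778  82.        ]]
((555.8949584960938, -64.69916534423828), 42.318397521972656) ((555.7824096679688, -64.37225341796875), (70.36892700195312, 71.09912109375), 15.976801872253418)
[[551.3 -44.9  59. ]
 [559.4 -82.3  59. ]
 [536.6 -67.2  59. ]
 [573.8 -59.1  59. ]] [555.26970601 -63.38412242  59.        ]
tart [585.11137105  71.16524701  63.68917614] [555.14739845  55.50792623  55.79486565] [611.12598933  87.46166411  66.30069704]
[[109.3398193  356.29841434]]
```

Request:
drive_tool(
  series=[
    [[-8,-14,-2],[0,0,0]],
    [[-15,-26,-4.4],[0,0,0]],
    [[-15,-26,-4.4],[0,0,0]],
    [[-15,-26,-4.4],[0,0,0]],
    [[-15,-26,-4.4],[0,0,0]],
    [[-15,-26,-4.4],[0,0,0]],
    [[-15,-26,-4.4],[0,0,0]],
    [[-15,-26,-4.4],[0,0,0]],
    [[-15,-26,-4.4],[0,0,0]],
    [[-8,-12,-2],[0,0,0]],
    [[0,0,0],[0,0,0]],
    [[0,0,0],[0,0,0]],
  ],
)

```text
time: 3.82
eef_pos: [422.5, -318.7, 149.6]
eef_rot: [0.0, 0.628, 0.778, 0.0]
force: [-0.5, -0.2, -0.3]
finger_gap: 95.0
finger_force: 0.0
```

```bash
python3 - <<'E'
from h import *
import pickle
s=robot.read_state();print(s['time'],s['eef_pos'],s['eef_rot'],s['q'])
c=cap('wrist'); pickle.dump(c,open('w2.pkl','wb')); print(proj(c,[[418,-297,36],[433,-366,67]]))
h,w=c['color'].shape[:2]; hsv=cv2.cvtColor(c['color'],cv2.COLOR_RGB2HSV); P=cloud(c)
m=((hsv[...,1]<70)&(hsv[...,2]>110)&(P[...,2]<42)).astype(np.uint8); m=cv2.morphologyEx(m,cv2.MORPH_OPEN,np.ones((3,3)))
for k in cv2.findContours(m,0,1)[0]:
    if cv2.contourArea(k)>150: print(cv2.boundingRect(k),cv2.contourArea(k))
t=(hsv[...,1]<70)&(P[...,2]>30)&(P[...,2]<42)
hp=P[t]; hp=hp[np.hypot(hp[:,0]-418,hp[:,1]+297)<40]; print('hubtop',len(hp),np.median(hp,0),cv2.minAreaRect(hp[:,:2].astype(np.float32)))
kp=P[(P[...,2]>58)&(P[...,2]<75)]; kp=kp[np.hypot(kp[:,0]-433,kp[:,1]+366)<35]; print('knobtop',len(kp),np.median(kp,0))
save(c,'w2.png',s=1.4)
E
```

```text
3.825 [ 422.49905986 -318.67207813  149.64141693] [9.35397502e-05 6.27732824e-01 7.78428856e-01 9.54288834e-05] [-7.71176818e-01  4.36847333e-01  1.86642341e+00  2.78889042e-04
  8.38153285e-01 -9.84885089e-01]
[[277.81517238 177.23551279]
 [277.90320058 275.90793199]]
(512, 175, 48, 83) 2198.5
(260, 165, 39, 99) 2588.0
(381, 106, 15, 15) 160.0
(0, 0, 137, 296) 31055.0
hubtop 1407 [ 421.16730598 -304.54889395   37.47232368] ((421.11761474609375, -305.41998291015625), (29.822595596313477, 29.562280654907227), 12.7631196975708)
knobtop 619 [ 436.00984106 -371.12765741   67.86741039]
```

View pics/w2.png

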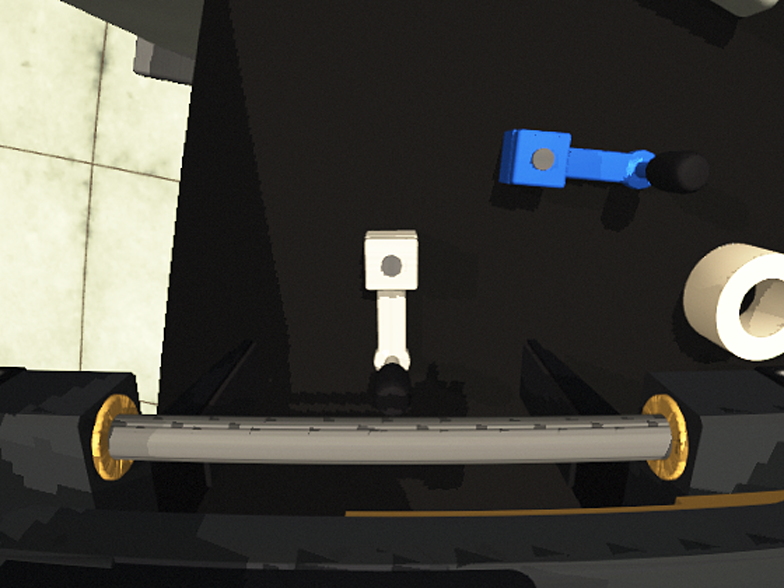

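The steel crank is clear: hub top at (391,265), knob at (392,383), arm straight down in the image and so aligned with the tool. The blue crank is off at (543,158). I'll grasp the steel hub at (421,-305).

Request:
drive_tool(
  series=[
    [[-1,10,-30],[0,0,0.006]],
    [[-0.5,3.5,-40],[0,0,0]],
    [[0,0,-38],[0,0,0]],
    [[0,0,-22],[0,0,0]],
    [[0,0,-10],[0,0,0]],
    [[0,0,-3.5],[0,0,0]],
    [[0,0,0],[0,0,0]],
    [[0,0,0],[0,0,0]],
  ],
)

```text
time: 4.88
eef_pos: [421.0, -306.1, 6.7]
eef_rot: [0.001, 0.626, 0.78, -0.0]
force: [-0.3, -0.3, -0.0]
finger_gap: 95.1
finger_force: 0.0
```

Request:
drive_tool(
  series=[
    [[0,0,0],[0,0,0]],
    [[0,0,0],[0,0,0]],
    [[0,0,0],[0,0,0]],
    [[0,0,0],[0,0,0]],
    [[0,0,0],[0,0,0]],
    [[0,0,0],[0,0,0]],
    [[0,0,0],[0,0,0]],
    [[0,0,0],[0,0,0]],
  ],
  grip=0,
  newtons=55,
)

```text
time: 5.88
eef_pos: [420.7, -305.8, 6.0]
eef_rot: [0.0, 0.626, 0.78, 0.0]
force: [0.3, 0.3, 0.8]
finger_gap: 29.7
finger_force: 55.0
```

Request:
drive_tool(
  series=[
    [[0,0,12],[0,0,0]],
    [[0,0,30],[0,0,0]],
    [[0,0,35],[0,0,0]],
    [[7,12,28],[0,0,-0.02]],
    [[15,27,9],[0,0,-0.06]],
    [[15,27,0],[0,0,-0.06]],
    [[15,27,0],[0,0,-0.06]],
    [[15,27,0],[0,0,-0.06]],
    [[15,27,0],[0,0,-0.06]],
    [[15,27,0],[0,0,-0.06]],
    [[15,27,0],[0,0,-0.06]],
    [[15,27,0],[0,0,-0.06]],
    [[6,12,0],[0,0,-0.03]],
    [[1.5,2.5,0],[0,0,-0.011]],
    [[0,0,0],[0,0,0]],
    [[0,0,0],[0,0,0]],
  ],
)

```text
time: 7.88
eef_pos: [554.9, -63.9, 120.1]
eef_rot: [0.0, 0.811, 0.585, -0.0]
force: [-0.1, 0.0, -3.1]
finger_gap: 29.8
finger_force: 55.0
```

```bash
python3 - <<'E'
from h import *
import pickle
s=robot.read_state();print(s['time'],s['eef_pos'],s['eef_rot'],s['force'],s['finger_gap'])
c=cap('side'); pickle.dump(c,open('s3.pkl','wb')); u=proj(c,[555,-63,90])[0].astype(int); print(u)
w=cap('wrist'); pickle.dump(w,open('w3.pkl','wb'))
P=cloud(w); t=s['eef_pos']; m=np.hypot(P[...,0]-t[0],P[...,1]-t[1])<110; m&=(P[...,2]>100)
a=np.radians(-108.5); kp=t[:2]+70*np.array([np.cos(a),np.sin(a)])
print('knob expected',kp,'vis px',proj(w,[kp[0],kp[1],181]))
im=cv2.resize(c['color'][u[1]-45:u[1]+30,u[0]-50:u[0]+50],(400,300),interpolation=cv2.INTER_CUBIC)
im2=cv2.resize(w['color'][100:320,130:430],(400,300))
cv2.imwrite('pics/c3.png',np.hstack([im,im2])[...,::-1])
E
```

```text
7.875 [554.92472241 -63.90363709 120.07408137] [ 6.47654823e-06  8.11391006e-01  5.84503749e-01 -5.71110499e-05] [-0.14231856  0.03652845 -3.05219155] 29.762008614499777
[279 221]
knob expected [ 532.71339646 -130.28629295] vis px [[274.43853341 470.95784414]]
```

View pics/c3.png

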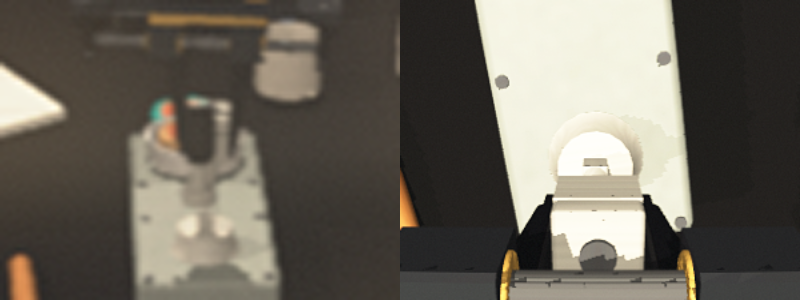

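The hub's edge is parallel to the shaft's flats and centred over it: tip at (597,160) in the crop, hub centred at x≈598. I'll lower it to just above the tip, then go on slowly.

Request:
drive_tool(
  series=[
    [[0.3,0.5,-12],[0,0,0]],
    [[0,0,-12],[0,0,0]],
    [[0,0,-6],[0,0,0]],
    [[0,0,-4],[0,0,0]],
    [[0,0,-3],[0,0,0]],
    [[0,0,-3],[0,0,0]],
    [[0,0,0],[0,0,0]],
  ],
)

```text
time: 8.85
eef_pos: [555.5, -62.8, 79.9]
eef_rot: [0.0, 0.811, 0.585, 0.0]
force: [-0.6, 0.5, -3.4]
finger_gap: 29.9
finger_force: 55.0
```

Request:
drive_tool(
  series=[
    [[0,0,-2],[0,0,0]],
    [[0,0,-2],[0,0,0]],
    [[0,0,-2],[0,0,0]],
    [[0,0,0],[0,0,0]],
  ],
)

```text
time: 9.35
eef_pos: [555.1, -62.7, 73.6]
eef_rot: [-0.0, 0.811, 0.585, -0.0]
force: [-3.4, -1.0, -3.4]
finger_gap: 29.6
finger_force: 55.0
```

Request:
drive_tool(
  series=[
    [[0,0,-2],[0,0,0]],
    [[0,0,-2],[0,0,0]],
    [[0,0,-1.5],[0,0,0]],
    [[0,0,-1],[0,0,0]],
    [[0,0,-1],[0,0,0]],
    [[0,0,0],[0,0,0]],
  ],
)

```text
time: 10.1
eef_pos: [555.1, -62.8, 66.3]
eef_rot: [-0.0, 0.811, 0.585, -0.0]
force: [-4.8, 0.4, -0.5]
finger_gap: 29.6
finger_force: 55.0
```

Request:
drive_tool(
  series=[
    [[-0.5,0,-0.7],[0,0,0]],
    [[0,0,-0.5],[0,0,0]],
    [[0,0,0],[0,0,0]],
  ],
)

```text
time: 10.48
eef_pos: [555.0, -62.8, 65.2]
eef_rot: [-0.0, 0.811, 0.585, 0.0]
force: [-3.8, 0.9, -1.7]
finger_gap: 29.4
finger_force: 55.0
```

Request:
drive_tool(
  series=[
    [[0,0,0],[0,0,0]],
    [[0,0,0],[0,0,0]],
    [[0,0,0],[0,0,0]],
    [[0,0,0],[0,0,0]],
  ],
  grip=0.7,
)

```text
time: 10.98
eef_pos: [555.2, -62.9, 65.4]
eef_rot: [0.0, 0.811, 0.585, 0.0]
force: [-0.2, 0.3, -0.7]
finger_gap: 63.9
finger_force: 0.0
```

Request:
drive_tool(
  series=[
    [[0,0,25],[0,0,0]],
    [[0,0,45],[0,0,0]],
    [[-3,-8,40],[0,0,0]],
    [[-8,-22,25],[0,0,0]],
    [[-8,-22,10],[0,0,0]],
    [[-3,-8,0],[0,0,0]],
    [[0,0,0],[0,0,0]],
    [[0,0,0],[0,0,0]],
  ],
)

```text
time: 11.98
eef_pos: [533.0, -122.3, 209.6]
eef_rot: [-0.0, 0.811, 0.585, -0.0]
force: [-0.1, -0.6, 0.2]
finger_gap: 66.3
finger_force: 0.0
```

```bash
python3 - <<'E'
from h import *
import pickle
s=robot.read_state();print(s['time'],s['eef_pos'],s['force'])
c=cap('wrist'); pickle.dump(c,open('w4.pkl','wb'));P=cloud(c); hsv=cv2.cvtColor(c['color'],cv2.COLOR_RGB2HSV)
hp=P[(hsv[...,1]<70)&(P[...,2]>85)&(P[...,2]<125)]; hp=hp[np.hypot(hp[:,0]-555,hp[:,1]+63)<24]
print(len(hp),np.median(hp,0),cv2.minAreaRect(hp[:,:2].astype(np.float32)),np.percentile(hp[:,2],[5,50,95]))
kp=P[(P[...,2]>115)&(P[...,2]<140)]; kp=kp[np.hypot(kp[:,0]-533,kp[:,1]+129)<30]; print(len(kp),np.median(kp,0) if len(kp) else 0, cv2.minEnclosingCircle(kp[:,:2].astype(np.float32)) if len(kp) else 0)
print(proj(c,[[555,-63,96],[533,-129,127]]))
save(c,'w4.png',s=1.4)
E
```

```text
11.975 [ 533.04370778 -122.25205737  209.60296063] [-0.08403232 -0.57960799  0.18530776]
1488 [556.44842979 -62.63040885  95.44705686] ((556.6702270507812, -62.87940979003906), (28.887311935424805, 29.727502822875977), 71.5511474609375) [94.00778512 95.44705686 97.66366512]
658 [ 534.92993697 -127.06370197  125.85207957] ((534.1596069335938, -129.07769775390625), 10.95455551147461)
[[279.06581005 125.12721463]
 [279.11677188 223.8951751 ]]
```

View pics/w4.png

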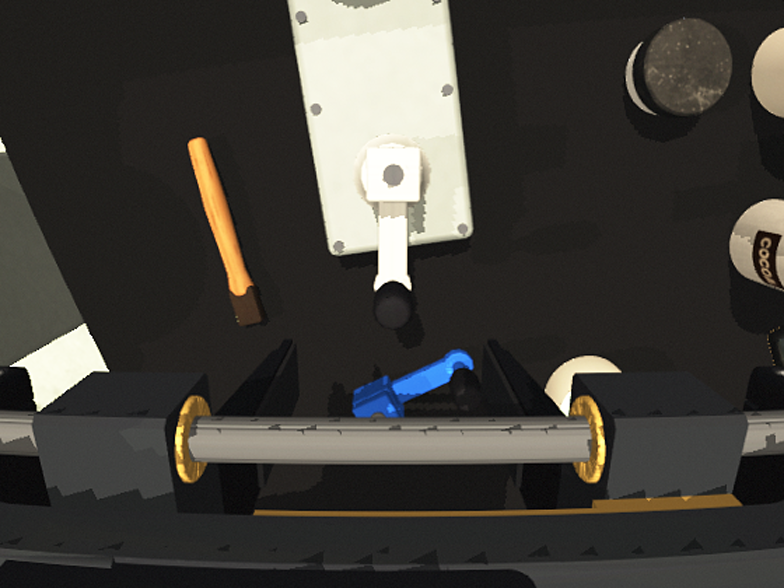

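The crank is seated: hub top at (393,175), its height of 95.5 mm matching the collar plus 36. The knob is at (392,305). I'll grip the knob.

Request:
drive_tool(
  series=[
    [[0.6,-7,-25],[0,0,0]],
    [[0,0,-40],[0,0,0]],
    [[0,0,-32],[0,0,0]],
    [[0,0,-16],[0,0,0]],
    [[0,0,-6],[0,0,0]],
    [[0,0,0],[0,0,0]],
  ],
)

```text
time: 12.78
eef_pos: [534.0, -129.8, 91.7]
eef_rot: [0.0, 0.811, 0.585, 0.0]
force: [0.4, -0.4, -0.1]
finger_gap: 66.6
finger_force: 0.0
```

Request:
drive_tool(
  series=[
    [[0,0,0],[0,0,0]],
    [[0,0,0],[0,0,0]],
    [[0,0,0],[0,0,0]],
    [[0,0,0],[0,0,0]],
    [[0,0,0],[0,0,0]],
    [[0,0,0],[0,0,0]],
  ],
  grip=0,
  newtons=40,
)

```text
time: 13.52
eef_pos: [533.6, -129.9, 91.3]
eef_rot: [0.0, 0.811, 0.585, 0.0]
force: [-0.2, -0.1, 1.0]
finger_gap: 20.7
finger_force: 40.0
```

```bash
cat > circ.py <<'E'
import sys,numpy as np
# from angle a0 (deg) in n steps of st deg about centre; prints row shifts
cx,cy,a0,st,n=map(float,sys.argv[1:6]); a=np.radians(a0-st*np.arange(int(n)+1))
p=np.c_[cx+70*np.cos(a),cy+70*np.sin(a)]
print('start',p[0].round(1),'end',p[-1].round(1)); print([[[x,y,0],[0,0,0]] for x,y in np.diff(p.round(1),axis=0).round(1).tolist()])
E
python3 circ.py 555.8 -63 -108.5 15 24
```

```text
start [ 533.6 -129.4] end [ 533.6 -129.4]
[[[-16.4, 8.0, 0], [0, 0, 0]], [[-13.8, 12.0, 0], [0, 0, 0]], [[-10.2, 15.2, 0], [0, 0, 0]], [[-6.0, 17.2, 0], [0, 0, 0]], [[-1.3, 18.3, 0], [0, 0, 0]], [[3.5, 17.9, 0], [0, 0, 0]], [[8.0, 16.4, 0], [0, 0, 0]], [[12.0, 13.8, 0], [0, 0, 0]], [[15.2, 10.2, 0], [0, 0, 0]], [[17.2, 6.0, 0], [0, 0, 0]], [[18.3, 1.3, 0], [0, 0, 0]], [[17.9, -3.5, 0], [0, 0, 0]], [[16.4, -8.0, 0], [0, 0, 0]], [[13.8, -12.0, 0], [0, 0, 0]], [[10.2, -15.2, 0], [0, 0, 0]], [[6.0, -17.2, 0], [0, 0, 0]], [[1.3, -18.3, 0], [0, 0, 0]], [[-3.5, -17.9, 0], [0, 0, 0]], [[-8.0, -16.4, 0], [0, 0, 0]], [[-12.0, -13.8, 0], [0, 0, 0]], [[-15.2, -10.2, 0], [0, 0, 0]], [[-17.2, -6.0, 0], [0, 0, 0]], [[-18.3, -1.3, 0], [0, 0, 0]], [[-17.9, 3.5, 0], [0, 0, 0]]]
```

Request:
drive_tool(
  series=[
    [[-16.4,8.0,0],[0,0,0]],
    [[-13.8,12.0,0],[0,0,0]],
    [[-10.2,15.2,0],[0,0,0]],
    [[-6.0,17.2,0],[0,0,0]],
    [[-1.3,18.3,0],[0,0,0]],
    [[3.5,17.9,0],[0,0,0]],
    [[0,0,0],[0,0,0]],
  ],
)

```text
time: 14.4
eef_pos: [488.0, -39.9, 91.2]
eef_rot: [-0.001, 0.811, 0.585, -0.001]
force: [-7.6, 2.8, 6.5]
finger_gap: 21.2
finger_force: 40.0
```

Request:
drive_tool(
  series=[
    [[6.4,16.8,0],[0,0,0]],
    [[12.0,13.8,0],[0,0,0]],
    [[15.2,10.2,0],[0,0,0]],
    [[17.2,6.0,0],[0,0,0]],
    [[18.3,1.3,0],[0,0,0]],
    [[17.9,-3.5,0],[0,0,0]],
    [[0,0,0],[0,0,0]],
  ],
)

```text
time: 15.28
eef_pos: [577.8, 2.9, 90.7]
eef_rot: [0.0, 0.811, 0.585, -0.0]
force: [-1.5, -6.0, -0.1]
finger_gap: 21.0
finger_force: 40.0
```

Request:
drive_tool(
  series=[
    [[16.4,-8.8,0],[0,0,0]],
    [[13.8,-12.0,0],[0,0,0]],
    [[10.2,-15.2,0],[0,0,0]],
    [[6.0,-17.2,0],[0,0,0]],
    [[1.3,-18.3,0],[0,0,0]],
    [[-3.5,-17.9,0],[0,0,0]],
    [[0,0,0],[0,0,0]],
  ],
)

```text
time: 16.15
eef_pos: [619.8, -87.7, 91.0]
eef_rot: [-0.0, 0.812, 0.584, -0.0]
force: [-4.6, 1.4, -0.6]
finger_gap: 20.8
finger_force: 40.0
```

Request:
drive_tool(
  series=[
    [[-8.6,-16.4,0],[0,0,0]],
    [[-12.0,-13.8,0],[0,0,0]],
    [[-15.2,-10.2,0],[0,0,0]],
    [[-17.2,-6.0,0],[0,0,0]],
    [[-18.3,-1.3,0],[0,0,0]],
    [[-17.9,3.5,0],[0,0,0]],
    [[-16.4,8.0,0],[0,0,0]],
    [[-13.8,12.0,0],[0,0,0]],
    [[-10.2,15.2,0],[0,0,0]],
    [[-6.0,17.2,0],[0,0,0]],
    [[-1.3,18.3,0],[0,0,0]],
    [[3.5,17.9,0],[0,0,0]],
    [[0,0,0],[0,0,0]],
  ],
)

```text
time: 17.77
eef_pos: [487.5, -40.5, 91.4]
eef_rot: [0.0, 0.811, 0.585, 0.0]
force: [0.4, -0.8, -0.4]
finger_gap: 21.2
finger_force: 40.0
```

Request:
drive_tool(
  series=[
    [[8.0,16.4,0],[0,0,0]],
    [[12.0,13.8,0],[0,0,0]],
    [[15.2,10.2,0],[0,0,0]],
    [[17.2,6.0,0],[0,0,0]],
    [[18.3,1.3,0],[0,0,0]],
    [[17.9,-3.5,0],[0,0,0]],
    [[16.4,-8.0,0],[0,0,0]],
    [[13.8,-12.0,0],[0,0,0]],
    [[10.2,-15.2,0],[0,0,0]],
    [[6.0,-17.2,0],[0,0,0]],
    [[1.3,-18.3,0],[0,0,0]],
    [[-3.5,-17.9,0],[0,0,0]],
    [[0,0,0],[0,0,0]],
  ],
)

```text
time: 19.4
eef_pos: [619.5, -87.6, 91.3]
eef_rot: [0.0, 0.812, 0.584, -0.0]
force: [-1.1, 1.0, -0.2]
finger_gap: 21.2
finger_force: 40.0
```

Request:
drive_tool(
  series=[
    [[-8.0,-16.4,0],[0,0,0]],
    [[-12.0,-13.8,0],[0,0,0]],
    [[-15.2,-10.2,0],[0,0,0]],
    [[-17.2,-6.0,0],[0,0,0]],
    [[-18.3,-1.3,0],[0,0,0]],
    [[-17.9,3.5,0],[0,0,0]],
    [[0,0,0],[0,0,0]],
    [[0,0,0],[0,0,0]],
    [[0,0,0],[0,0,0]],
  ],
)

```text
time: 20.52
eef_pos: [530.8, -130.2, 91.3]
eef_rot: [-0.0, 0.811, 0.585, 0.0]
force: [2.5, 3.8, -2.9]
finger_gap: 21.1
finger_force: 40.0
```

Request:
drive_tool(
  series=[
    [[0,0,0],[0,0,0]],
    [[0,0,0],[0,0,0]],
    [[0,0,0],[0,0,0]],
    [[0,0,0],[0,0,0]],
  ],
  grip=0.6,
)

```text
time: 21.02
eef_pos: [531.4, -130.3, 91.3]
eef_rot: [0.0, 0.811, 0.585, 0.0]
force: [-0.5, -0.2, -0.0]
finger_gap: 54.5
finger_force: 0.0
```

Request:
drive_tool(
  series=[
    [[0,0,15],[0,0,0]],
    [[0,0,40],[0,0,0]],
    [[4,15,40],[0,0,0.02]],
    [[8,30,30],[0,0,0.04]],
    [[8,30,0],[0,0,0.05]],
    [[8,30,0],[0,0,0.05]],
    [[6,22,0],[0,0,0.05]],
    [[2,10,0],[0,0,0.05]],
    [[0,0,0],[0,0,0]],
    [[0,0,0],[0,0,0]],
  ],
  grip=1,
)

```text
time: 22.28
eef_pos: [567.3, 6.1, 216.5]
eef_rot: [0.0, 0.729, 0.684, -0.0]
force: [0.3, -0.3, -0.5]
finger_gap: 95.1
finger_force: 0.0
```

```bash
python3 - <<'E'
from h import *
import pickle
s=robot.read_state();print(s['time'],s['eef_pos'],s['eef_rot'],s['force'])
c=cap('wrist'); pickle.dump(c,open('w5.pkl','wb'));P=cloud(c); im=c['color'].astype(int); hsv=cv2.cvtColor(c['color'],cv2.COLOR_RGB2HSV)
z=P[...,2]
near=np.hypot(P[...,0]-583,P[...,1]-84)<50
o=near&(im[...,0]-im[...,2]>70)&(z>75); q=P[o]; print('tart',len(q),np.median(q,0),np.percentile(z[o],[5,50,95]),cv2.minEnclosingCircle(q[z[o]>80][:,:2].astype(np.float32)))
k=cv2.findContours(cv2.morphologyEx(o.astype(np.uint8),cv2.MORPH_OPEN,np.ones((3,3))),0,1)[0]; k=max(k,key=cv2.contourArea)[:,0]; print(k.min(0),k.max(0)); p=onz(c,k,85)[:,:2].astype(np.float32); print('z85',cv2.minEnclosingCircle(p),cv2.fitEllipse(p))
r=near&(z>56)&(z<63)&(hsv[...,1]<80); print('rim',r.sum(),cv2.minEnclosingCircle(P[r][:,:2].astype(np.float32)))
hp=P[(hsv[...,1]<70)&(z>85)&(z<125)]; hp=hp[np.hypot(hp[:,0]-555,hp[:,1]+63)<24]; print('hub',len(hp),np.median(hp,0) if len(hp) else 0)
save(c,'w5.png',s=1.4)
E
```

```text
22.275 [567.27485651   6.09484068 216.4507214 ] [ 9.91315886e-05  7.29105637e-01  6.84401170e-01 -9.43647896e-06] [ 0.31988144 -0.34963998 -0.53483889]
tart 3864 [582.25549493  84.45663903  87.81431109] [86.23945874 87.81431109 89.221212  ] ((582.3131713867188, 84.11640930175781), 28.76036834716797)
[255  68] [324 140]
z85 ((582.3335571289062, 84.06011199951172), 28.652603149414062) ((582.1870727539062, 83.88040924072266), (54.58272933959961, 55.15408706665039), 45.804237365722656)
rim 1181 ((582.3688354492188, 84.3238525390625), 38.273529052734375)
hub 1183 [555.86743365 -60.90302525  95.50689208]
```

View pics/w5.png

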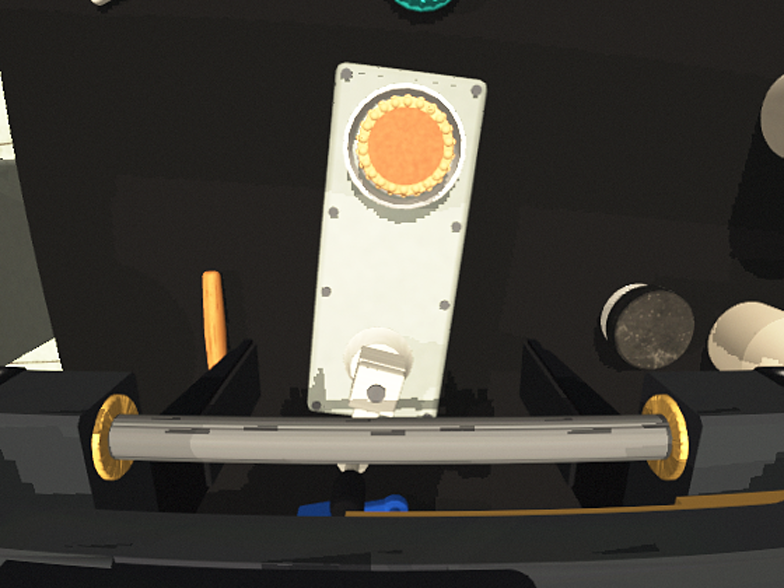

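The tart stands up out of its ring at (406,145), top z ≈ 87, centre (582.3, 84.1). The crank is still seated, hub top at 95.5 mm. I'll grasp the tart's crust just above the base.

Request:
drive_tool(
  series=[
    [[3,18,-5],[0,0,-0.02]],
    [[6,32,-20],[0,0,-0.03]],
    [[4,22,-35],[0,0,-0.02]],
    [[1.5,6,-38],[0,0,0]],
    [[0,0,-28],[0,0,0]],
    [[0,0,-13],[0,0,0]],
    [[0,0,-5],[0,0,0]],
    [[0,0,-1.5],[0,0,0]],
    [[0,0,0],[0,0,0]],
    [[0,0,0],[0,0,0]],
  ],
)

```text
time: 23.58
eef_pos: [582.2, 84.8, 71.4]
eef_rot: [0.0, 0.752, 0.659, 0.0]
force: [-0.0, 0.7, 0.0]
finger_gap: 95.2
finger_force: 0.0
```

Request:
drive_tool(
  series=[
    [[0,0,0],[0,0,0]],
    [[0,0,0],[0,0,0]],
    [[0,0,0],[0,0,0]],
    [[0,0,0],[0,0,0]],
    [[0,0,0],[0,0,0]],
    [[0,0,0],[0,0,0]],
  ],
  grip=0,
  newtons=15,
)

```text
time: 24.32
eef_pos: [581.9, 84.8, 70.7]
eef_rot: [0.0, 0.752, 0.659, 0.0]
force: [-0.1, 0.1, 0.5]
finger_gap: 55.3
finger_force: 15.0
```

Request:
drive_tool(
  series=[
    [[0,0,4],[0,0,0]],
    [[0,0,10],[0,0,0]],
    [[0,0,20],[0,0,0]],
    [[0,0,25],[0,0,0]],
    [[0,0,12],[0,0,0]],
    [[0,0,0],[0,0,0]],
    [[0,0,0],[0,0,0]],
  ],
  newtons=22,
)

```text
time: 25.2
eef_pos: [581.5, 84.7, 141.1]
eef_rot: [-0.0, 0.752, 0.659, -0.0]
force: [-0.7, -0.7, -0.6]
finger_gap: 55.7
finger_force: 22.0
```

```bash
python3 - <<'E'
from h import *
s=robot.read_state();t=s['eef_pos'];print(s['time'],t,s['force'],s['finger_gap'])
c=cap('wrist');d=cap('top');P=cloud(c); hsv=cv2.cvtColor(c['color'],cv2.COLOR_RGB2HSV); im=c['color'].astype(int)
z=P[...,2]; o=(im[...,0]-im[...,2]>70)&(z>100)&(np.hypot(P[...,0]-t[0],P[...,1]-t[1])<45); print(o.sum(),np.median(P[o],0) if o.sum() else 0)
if o.sum()>50:
    A=np.c_[P[o][:,:2]-t[:2],np.ones(o.sum())]; print('plane',np.linalg.lstsq(A,z[o],rcond=None)[0])
hv=cv2.cvtColor(d['color'],cv2.COLOR_RGB2HSV); m=np.zeros((420,560),np.uint8); m[225:310,110:200]=(hv[225:310,110:200,2]>110)
k=max(cv2.findContours(m,0,1)[0],key=cv2.contourArea)[:,0]; print('board',cv2.minAreaRect(onz(d,k,12)[:,:2].astype(np.float32)))
a=cv2.resize(c['color'],(420,315)); b=cv2.resize(d['color'][170:310,100:330],(380,231)); b=np.vstack([b,np.zeros((84,380,3),np.uint8)])
cv2.imwrite('pics/c6.png',np.hstack([a,b])[...,::-1])
E
```

```text
25.2 [581.54621635  84.72337676 141.07304443] [-0.71807288 -0.70605472 -0.59921257] 55.671326059440204
11102 [585.33619799  96.70481959 158.36419944]
plane [  0.46391419   1.19606415 159.21687657]
board ((418.0325622558594, 322.8319091796875), (120.359130859375, 111.26841735839844), 21.17389488220215)
```

View pics/c6.png

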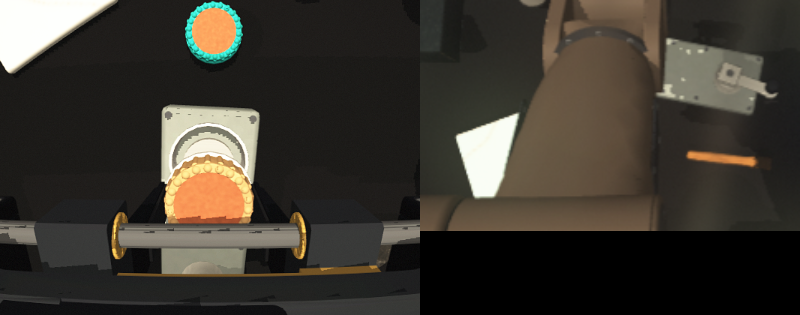

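The tart is in the fingers at (210,195) and the ring below it, (208,155), is empty. The crank is on its shaft at (730,73). I'll check the tilt by numbers.

```bash
python3 - <<'E'
from h import *
s=robot.read_state();t=s['eef_pos']
c=cap('wrist');P=cloud(c); hsv=cv2.cvtColor(c['color'],cv2.COLOR_RGB2HSV); z=P[...,2]
near=(z>145)&(np.hypot(P[...,0]-t[0],P[...,1]-t[1])<27)
print('H,S pct',np.percentile(hsv[near][:,:2],[5,25,50,75,95],axis=0).tolist(), near.sum())
o=near&(hsv[...,0]<14)&(hsv[...,1]>120); Q=P[o]; g=np.ones(len(Q),bool)
for _ in range(6):
    A=np.c_[Q[:,:2]-t[:2],np.ones(len(Q))]; x=np.linalg.lstsq(A[g],Q[g,2],rcond=None)[0]; r=abs(A@x-Q[:,2]); g=r<max(1,1.5*np.median(r[g]))
print(len(Q),g.sum(),x,r[g].mean(), Q[g].min(0),Q[g].max(0))
E
```

```text
H,S pct [[8.0, 7.0], [12.0, 16.0], [20.0, 51.0], [60.0, 165.0], [130.0, 175.0]] 17751
5322 4866 [-1.84658772e-03  3.11093525e-04  1.58132967e+02] 0.39129000337373393 [555.5630224   70.42892015 157.10890301] [604.57807911 106.01068282 159.15733648]
```

Request:
drive_tool(
  series=[
    [[-6,8,0],[0,0,0]],
    [[-12,15,0],[0,0,0]],
    [[-15,19,0],[0,0,0]],
    [[-15,19,0],[0,0,0]],
    [[-15,19,0],[0,0,0]],
    [[-15,19,0],[0,0,0]],
    [[-15,19,0],[0,0,0]],
    [[-15,19,0],[0,0,0]],
    [[-15,19,0],[0,0,0]],
    [[-15,19,0],[0,0,0]],
    [[-15,19,0],[0,0,0]],
    [[-11,14,-8],[0,0,0]],
    [[-5.5,6,-20],[0,0,0]],
    [[0,0,-30],[0,0,0]],
    [[0,0,-30],[0,0,0]],
    [[0,0,-18],[0,0,0]],
    [[0,0,-8],[0,0,0]],
    [[0,0,-2],[0,0,0]],
    [[0,0,0],[0,0,0]],
    [[0,0,0],[0,0,0]],
  ],
)

```text
time: 27.85
eef_pos: [412.6, 298.9, 26.3]
eef_rot: [0.0, 0.752, 0.659, 0.001]
force: [-0.5, -0.5, -0.6]
finger_gap: 55.9
finger_force: 22.0
```

Request:
drive_tool(
  series=[
    [[0,0,-1.5],[0,0,0]],
    [[0,0,-1.5],[0,0,0]],
    [[0,0,-1],[0,0,0]],
    [[0,0,0],[0,0,0]],
    [[0,0,0],[0,0,0]],
  ],
)

```text
time: 28.48
eef_pos: [412.4, 298.8, 21.8]
eef_rot: [0.0, 0.752, 0.659, 0.0]
force: [-1.0, 0.2, -1.2]
finger_gap: 55.6
finger_force: 22.0
```

Request:
drive_tool(
  series=[
    [[0,0,-1.2],[0,0,0]],
    [[0,0,-1],[0,0,0]],
    [[0,0,-0.8],[0,0,0]],
    [[0,0,0],[0,0,0]],
    [[0,0,0],[0,0,0]],
  ],
)

```text
time: 29.1
eef_pos: [412.4, 298.8, 18.7]
eef_rot: [0.0, 0.752, 0.659, 0.0]
force: [0.3, 0.7, -1.1]
finger_gap: 55.9
finger_force: 22.0
```

Request:
drive_tool(
  series=[
    [[0,0,-0.6],[0,0,0]],
    [[0,0,-0.6],[0,0,0]],
    [[0,0,0],[0,0,0]],
    [[0,0,0],[0,0,0]],
  ],
)

```text
time: 29.6
eef_pos: [412.4, 298.8, 18.6]
eef_rot: [0.0, 0.752, 0.659, 0.0]
force: [-2.3, -1.8, 16.3]
finger_gap: 55.8
finger_force: 22.0
```

Contact (16 N up), so the tart rests on the board. I'll ease off slightly, release and retreat.

Request:
drive_tool(
  series=[
    [[0,0,0.7],[0,0,0]],
    [[0,0,0],[0,0,0]],
  ],
)

```text
time: 29.85
eef_pos: [412.5, 298.8, 18.6]
eef_rot: [0.0, 0.752, 0.659, 0.0]
force: [-0.5, -0.3, 8.0]
finger_gap: 55.3
finger_force: 22.0
```

Request:
drive_tool(
  series=[
    [[0,0,0],[0,0,0]],
    [[0,0,0],[0,0,0]],
    [[0,0,0],[0,0,0]],
    [[0,0,0],[0,0,0]],
    [[0,0,0],[0,0,0]],
    [[0,0,0],[0,0,0]],
  ],
  grip=1,
)

```text
time: 30.6
eef_pos: [412.4, 298.8, 18.2]
eef_rot: [0.0, 0.752, 0.659, 0.0]
force: [0.0, 0.3, 0.4]
finger_gap: 94.9
finger_force: 0.0
```

Request:
drive_tool(
  series=[
    [[0,0,10],[0,0,0]],
    [[0,0,30],[0,0,0]],
    [[0,0,40],[0,0,0]],
    [[0,0,40],[0,0,0]],
    [[15,-30,35],[0,0,0]],
    [[20,-45,15],[0,0,0]],
    [[20,-45,0],[0,0,0]],
    [[8,-15,0],[0,0,0]],
    [[0,0,0],[0,0,0]],
    [[0,0,0],[0,0,0]],
  ],
)

```text
time: 31.85
eef_pos: [474.9, 164.7, 188.2]
eef_rot: [-0.0, 0.752, 0.659, -0.0]
force: [0.0, -0.8, -0.6]
finger_gap: 94.7
finger_force: 0.0
```

```bash
python3 - <<'E'
from h import *
import pickle
s=robot.read_state();print(s['time'],s['eef_pos'],s['force'])
c=cap('wrist');P=cloud(c);z=P[...,2];im=c['color'].astype(int); hsv=cv2.cvtColor(c['color'],cv2.COLOR_RGB2HSV)
n=np.hypot(P[...,0]-412,P[...,1]-299)<35
o=n&(im[...,0]-im[...,2]>70)&(z>25); q=P[o]; print('tart',o.sum(),cv2.minEnclosingCircle(q[:,:2].astype(np.float32)) if o.sum() else 0)
f=q[(hsv[o][:,0]<14)&(hsv[o][:,1]>120)]; A=np.c_[f[:,:2]-[412,299],np.ones(len(f))]; print(np.linalg.lstsq(A,f[:,2],rcond=None)[0])
for v in ('wrist','side'):
    d=c if v=='wrist' else cap(v); h=cv2.cvtColor(d['color'],cv2.COLOR_RGB2HSV); m=((h[...,1]<60)&(h[...,2]>110)).astype(np.uint8); Pd=P if v=='wrist' else cloud(d)
    m&=(np.hypot(Pd[...,0]-411,Pd[...,1]-299)<115)&(Pd[...,2]>2)
    k=np.argwhere(m)[:,::-1]; b=onz(d,k,12)[:,:2].astype(np.float32); print(v,len(b),cv2.minAreaRect(b))
d=cap('side'); Q=cloud(d); h=Q[(np.hypot(Q[...,0]-555,Q[...,1]+62)<20)&(Q[...,2]>85)]; print('hub side',len(h),np.median(h,0))
# bystander changes
t0=pickle.load(open('top0.pkl','rb'))['color']; t1=cap('top')['color']
for nme,(x0,y0,x1,y1) in dict(lev=(270,130,302,165),cup=(150,145,182,178),brush=(258,255,318,280)).items(): print(nme,np.abs(t0[y0:y1,x0:x1].astype(int)-t1[y0:y1,x0:x1]).mean().round(1))
E
```

```text
31.85 [474.87452936 164.66685228 188.22459813] [ 0.03658065 -0.79452573 -0.63454661]
tart 3489 ((413.47003173828125, 297.5849609375), 29.048019409179688)
[ 5.02862509e-04 -2.72486435e-03  3.58222318e+01]
wrist 18981 ((414.1713562011719, 297.98736572265625), (149.24795532226562, 148.6194610595703), 21.146411895751953)
side 706 ((412.4793395996094, 282.092529296875), (153.20816040039062, 163.95843505859375), 21.42742919921875)
hub side 43 [557.96398845 -61.13415759  91.9925485 ]
lev 1.6
cup 3.8
brush 12.2
```

```bash
python3 - <<'E'
from h import *
d=cap('top'); h=cv2.cvtColor(d['color'],cv2.COLOR_RGB2HSV); m=np.zeros((420,560),np.uint8); m[255:280,255:320]=((h[...,1]>100)&(h[...,2]>40))[255:280,255:320]
for k in cv2.findContours(m,0,1)[0]:
    if cv2.contourArea(k)>20: print('brush',cv2.minAreaRect(onz(d,k[:,0],8)[:,:2].astype(np.float32)))
P=cloud(d); q=P[(np.hypot(P[...,0]-555,P[...,1]+62)<14)]; print('hub top z',np.nanmedian(q[:,2]))
print(robot.sign_off())
E
```

```text
brush ((422.049560546875, -53.053531646728516), (120.47175598144531, 17.000049591064453), 84.40679168701172)
hub top z 94.26101474465383
the job is handed in; nothing more can be done
None
```

I handed the job in at about 32 s of the 72 s limit. By my camera checks, the crank is home on the shaft after two clockwise turns and the tart stands level about 1 mm from the middle of the board. The leveller, cup and brush show no real movement, although the brush reads about 9 mm off, probably from lighting or a partly hidden end; no verdict came back.

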